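Put the soap dish back together

TASK

The steel soap dish on the shelf has been washed: lower its drain tray over the two pins of the dish, big hole over the thick pin, until it rests flush on both posts, and let go of it. Then lay the bar of soap flat on the tray between the pins and between the lips, lengthwise along the tray. Set both down gently rather than dropping or ramming them, and leave everything else where it is.

Things in the scene. Friction and masses are not known exactly. Their poses are not given: they have to be found in the camera images.
- shelf: Fixed narrow aluminium shelf, 220 (x) x 1140 (y) mm, its top 50 mm above the worktop and its front edge 500 mm ahead of the robot base axis. Origin: on the worktop under its centre
- dish: Steel soap dish fixed on the shelf: a pan 110 (x) x 190 (y) mm with rim 14 mm high; in it two posts 44 (x) x 28 (y) mm centred at y = +62 and -62 mm, tops 30 mm above the origin; on each an upright pin 16 mm tall, its last 4 mm tapered. Origin: centre of its underside, on the shelf top; long axis y, z up
- thick_pin (a point): Foot of the thick pin (16 mm diameter), on top of the post at dish y = +62 mm, 30 mm above the dish's origin
- thin_pin (a point): Foot of the thin pin (10 mm diameter), on top of the post at dish y = -62 mm, 30 mm above the dish's origin
- tray: Loose flat steel drain tray, 62 (x) x 160 (y) mm, about 220 g, right way up on the worktop at the left or right: a plate 5 mm thick with a 3 mm lip along each long side, 11 mm high over all, 56 mm between lips. Round holes at y = +62 mm (19 mm wide) and -62 mm (13 mm wide). Grip it across its width at mid-length. Origin: centre of its underside; long axis y, z up
- big_hole (a point): Centre of the tray's 19 mm hole (tray y = +62 mm) at the tray's underside
- small_hole (a point): Centre of the tray's 13 mm hole (tray y = -62 mm) at the tray's underside
- soap: Cream bar of soap with rounded edges, 42 (x) x 85 (y) x 38 (z) mm, about 130 g, lying on the worktop on the other side from the tray. Origin: centre of its underside; long axis y, z up
- lid: Steel lid of the soap dish, not needed here: 166 (x) x 84 (y) x 22 mm, lying on the worktop between tray and soap. Origin: centre of its underside
- mug: Teal mug, 80 mm across, 90 mm high, handle at its +y, on the left part of the shelf. Origin: centre of its underside
- jar: Small glass jar with steel cap, 64 mm across, 85 mm high, at the left end of the shelf. Origin: centre of its underside
- tumbler: Steel tumbler, 72 mm across, 100 mm high, on the worktop at the right. Origin: centre of its underside
- ladle: Red plastic ladle, bowl 76 mm across and 26 mm high, handle 200 mm to its -x, on the worktop at the left. Origin: under the centre of the bowl
- hairbrush: Black hairbrush, 205 mm long (along y) and 58 mm wide, held in a steel spring clip fixed on the right part of the shelf, 51 mm high over all. Origin: centre of its underside, on the shelf top
There are look-alikes about, which are no part of the job. Of the things shaped like the tray, the steel one is meant.

How it is judged (in metres and radians):
On the way, in this order (a step that is already met when the one before it is completed fails the run):
1. the tray rests flush over both pins, big hole on the thick pin, and is let go (horizontal distance between big_hole and thick_pin below 0.004 m and horizontal distance between small_hole and thin_pin below 0.004 m and z of big_hole in the frame of dish between 0.027 and 0.032 m and z of small_hole in the frame of dish between 0.027 and 0.032 m and contact force between the fingers and tray below 0.1 N), for 0.2 s.
2. the soap lies flat on the tray between the pins (horizontal distance between big_hole and thick_pin below 0.004 m and horizontal distance between small_hole and thin_pin below 0.004 m and z of big_hole in the frame of dish between 0.027 and 0.032 m and z of small_hole in the frame of dish between 0.027 and 0.032 m and z of soap in the frame of tray between 0.002 and 0.008 m and x of soap in the frame of tray between -0.01 and 0.01 m and y of soap in the frame of tray between -0.02 and 0.02 m and angle between soap's own z axis and vertical below 0.1 rad and angle between the y axis of soap and the y axis of tray, either way round below 0.35 rad), for 0.2 s.
At the end, for the whole second after the job is handed in: Tray: each hole within 4 mm of its pin's centre and its underside within 2 mm of the post tops. Soap: flat on the tray, its centre within 10 mm across and 20 mm along of the tray's centre, turned less than 0.35 rad from the tray's length (either way round). Both at rest and released (all of step 2 and linear speed of each of tray, soap below 0.02 m/s); the robot touches nothing.
It fails at once if a bystander is shoved more than 30 mm or tipped over (distance of any of lid, mug, jar, tumbler, ladle from where it was at the start of the episode above 0.03 m or angle between any of lid, mug, jar, tumbler, ladle's own z axis and vertical above 0.5 rad).
It fails at once if the tray or the soap is dropped (falls freely faster than 0.5 m/s, about 13 mm) ((contact force between the fingers and tray below 0.05 N and linear speed of tray above 0.5 m/s) or (contact force between the fingers and soap below 0.05 N and linear speed of soap above 0.5 m/s)).
It fails at once if the tray is rammed onto the dish (over 50 N) (contact force between tray and dish above 50 N).
It also fails if it takes over 56 s, if anything falls off the work surface, if the arm or the gripper's body presses on something with over 40 N, if the wrist force passes 120 N, or if a joint passes its speed limit or range.

ROBOT

A 6-joint arm with a two-finger parallel gripper is mounted at the origin on the work surface. World frame = base frame: x ahead of the robot, y to its left, z up, the work surface at z = 0. Lengths are in mm, angles in rad, forces in N, time in s.
With the tool pointing down it reaches from about 350 to 975 mm from the base axis. Payload 7.1 kg.
Tool frame: the origin (TCP) lies at the very end of the fingers, on their centre line; the grasp point (between the pads) lies tcp_to_grasp behind it (tcp_to_grasp is the distance from the TCP to the grasp point, in mm); z points along the fingers, x is the direction in which the jaws open and shut, and the axes are right-handed (so a half turn about z gives the same grasp; the last joint's range is limited). The gripper opens to 88 mm and grips with 3 to 60 N. Pads are 20 mm wide; open, the fingers measure 115 mm over their backs; the gripper's body (75 mm by 178 mm) begins 61 mm behind the grasp point.
Start: joints at [-1.285, 0.423, 1.63, -0, 1.089, -0.019], TCP at [187.582, -596.169, 222.675] pointing down, gripper open.
Joint ranges: [-3, 3], [-0.9, 2.11], [0.09, 2.58], [-1.31, 4.45], [0.11, 2.69], [-2.54, 2.54]. Speed limits (rad/s): [2.39, 2.39, 3.01, 3.14, 3.14, 3.14].

INTERFACE

Orientations are given as a rotation vector (axis times angle).
In Python, from workcell import get_obs, get_image, close_job, recognise, mark_of, tcp_to_grasp gives the robot as it stands. The module is installed in compiled form; this text tells all that it offers.
- The arm moves only by the tool move_arm, never from a script. Its argument "motion" is a list of rows, each a list of 7 numbers: the shift along the world's x, y, z in mm, then the turn, a rotation vector about the world's x, y, z in rad, then the finger opening in mm, from 0 to 87.8. A call has 1 to 5 rows; each row is the pose to reach, as a shift and turn from the pose commanded when the call began; what a row does not reach only later rows make up. A row lasts 1/12 s, in which the tool goes at most 41.7 mm and 7.16 degrees, less where a joint would pass 70% of its speed; a pose out of reach is approached as far as the arm can. A call with a gripper value outside its range is refused whole. The fingers move at their own pace and stop on an object; the grip force is fixed at half the most. Time passes only in rows, so rows that repeat a pose let the fingers close. It gives the time, the measured TCP pose, the force and the opening at its end, in the units of the state.
- get_obs(): the state, without advancing time (a new reading comes with each control period).
- get_image(name): name is "side" or "top" or "wrist"; returns a dict with "color" (400x640x3 uint8, red, green, blue), "mtx" (3x3 intrinsics, pixels), "camera_from_world" (4x4, takes a point from world to camera coordinates). Camera axes: x right, y up, looking along -z (the intrinsics and any distortion apply to the point x, -y, -z); pixel columns grow to the right and rows downward; lengths in mm; the calibration is good to about 2 mm. The wrist camera is an equidistant fisheye: a pixel r from the principal point sees the ray r / f radians off the axis. A picture is of the moment at which its call begins. There is no depth.
- close_job(): hands the job in, once; it reports no verdict.
Trained networks look in a picture, given as the dict that the camera call returned (one of the last four; its "shot" number tells which), for a name from the list of things; names that differ only in an ending like _2 or _b are one class to them, and where a whole thing is asked for, a point or a joint stands for the part that bears it (a point fixed in the world has none). Each returns a list of dicts, best first, with "p" (0 to 1); they miss things now and then, are a little off and sometimes report something else, mostly with a low value. They report only what shows in the picture. A call takes as long as a camera call. They do not tell look-alikes from the thing itself.
- recognise(picture, label): "bbox" ([centre column, centre row, width, height] in pixels, round what is visible of it).
- mark_of(picture, label): "location" ([row, column] in pixels: a listed point, or the origin of a listed thing).
The state is a dict: "t": time; "qpos": joint angles; "qvel": joint speeds; "joint_torque": joint torques, N m; "ee_pos": TCP position; "orientation": TCP orientation; "ft_force": force on the tool from outside, world axes, zero at the start; "moment": the same for the moment, N m; "width": finger opening in mm.
Only numpy, scipy, OpenCV 4.12 (cv2) and the standard library are available. Lean on these libraries where they do the work, as an engineer would, in place of code of your own. Each camera call takes 0.05 s, during which the arm holds its last target. There are 200 camera calls.

## Working session

There is one attempt and no reset: what is moved stays moved. The work goes in short steps, Python scripts to look and compute and a tool call to move; the robot and the scene stay as the last step left them, time stands still between calls to the robot, and variables do not carry over. Pictures are saved under pics/ and viewed, about 8 in all and at most 12, crops included, and the job is handed in when it is done.

Besides the shell and the picture viewer there is one more tool, called after ">>>" as name([rows], argument=value, ...), one row to a line, values as JSON. move_arm: Moves the arm, as the interface text tells. Its arguments: {"type":"object","properties":{"motion":{"type":"array"}},"required":["motion"]}

```bash
mkdir -p pics; cat > h.py <<'E'
import numpy as np, cv2
from workcell import *
def ray(im,row,col,name):
    K=np.array(im["mtx"]);T=np.array(im["camera_from_world"])
    x=(col-K[0,2])/K[0,0];y=(row-K[1,2])/K[1,1]
    if name=="wrist":
        r=np.hypot(x,y);d=np.array([np.sin(r)*x/r,np.sin(r)*y/r,np.cos(r)]) if r>1e-9 else np.array([0,0,1.])
    else: d=np.array([x,y,1.])
    d=d*[1,-1,-1]
    R=T[:3,:3];return -R.T@T[:3,3], R.T@d
def onz(im,row,col,z,name):
    o,d=ray(im,row,col,name);return o+d*(z-o[2])/d[2]
def save(im,fn,crop=None,s=1):
    c=im["color"][:,:,::-1]
    if crop: c=c[crop[0]:crop[1],crop[2]:crop[3]]
    cv2.imwrite("pics/"+fn,cv2.resize(c,None,fx=s,fy=s,interpolation=cv2.INTER_CUBIC))
Z=dict(thick_pin=80,thin_pin=80,dish=50,tray=0,big_hole=0,small_hole=0,soap=0,lid=0,mug=50,jar=50,tumbler=0,ladle=0,hairbrush=50)
def marks(im,name,labels):
    for l in labels:
        for m in mark_of(im,l)[:4]:
            if m["p"]>.15:
                r,c=m["location"];print(name,l,round(m["p"],2),"rc",round(r),round(c),"xyz",onz(im,r,c,Z[l],name).round(0))
E
python3 - <<'E'
from h import *
ims={n:get_image(n) for n in("top","side")}
for n,i in ims.items():
    save(i,n+"0.png"); print(n,ray(i,200,320,n)); marks(i,n,Z)
print(get_obs(),tcp_to_grasp if not callable(tcp_to_grasp) else tcp_to_grasp())
cv2.imwrite("pics/both.png",cv2.resize(np.vstack([ims[n]["color"][:,:,::-1] for n in ims]),(480,600)))
E
```

```text
top (array([ 292.04371627,  -16.78160769, 1341.17631162]), array([ 0.13933959,  0.02290647, -0.99001711]))
top thick_pin 0.86 rc 150 332 xyz [626. -21.  80.]
top thin_pin 0.88 rc 158 374 xyz [ 602. -149.   80.]
top thin_pin 0.54 rc 213 268 xyz [428. 167.  80.]
top dish 0.68 rc 156 354 xyz [615. -91.  50.]
top dish 0.65 rc 219 277 xyz [413. 143.  50.]
top tray 0.87 rc 207 266 xyz [454. 186.   0.]
top tray 0.79 rc 260 218 xyz [285. 331.   0.]
top tray 0.72 rc 268 417 xyz [ 273. -294.    0.]
top big_hole 0.96 rc 256 235 xyz [299. 277.   0.]
top big_hole 0.87 rc 207 246 xyz [454. 251.   0.]
top small_hole 0.71 rc 266 195 xyz [263. 401.   0.]
top small_hole 0.65 rc 289 421 xyz [ 209. -304.    0.]
top small_hole 0.56 rc 218 278 xyz [419. 148.   0.]
top small_hole 0.36 rc 225 470 xyz [ 409. -460.    0.]
top soap 0.67 rc 224 386 xyz [ 408. -197.    0.]
top lid 0.66 rc 226 317 xyz [397.  23.   0.]
top mug 0.93 rc 157 235 xyz [606. 281.  50.]
top mug 0.39 rc 158 323 xyz [605.   5.  50.]
top jar 0.92 rc 159 182 xyz [596. 450.  50.]
top tumbler 0.71 rc 230 470 xyz [ 394. -462.    0.]
top ladle 0
[... 1173 characters left out ...]
xyz [ 586. -392.   50.]
{'t': 1.4, 'qpos': array([-1.28494434e+00,  4.23080194e-01,  1.62990921e+00, -9.25955420e-06,
        1.08861859e+00, -1.89885144e-02]), 'qvel': array([-0.0012373 , -0.00189331,  0.00069272,  0.00035208, -0.00173454,
        0.00056554]), 'joint_torque': array([-2.81584389e-04, -5.44576764e+01, -2.74042511e+01,  6.43458311e-02,
        1.68467016e-02, -2.88505987e-06]), 'ee_pos': array([ 187.60983441, -596.15041806,  222.68381049]), 'orientation': array([-2.53297210e+00,  1.85839694e+00,  2.69792729e-05]), 'ft_force': array([-1.21986907,  0.33029031, -0.31263596]), 'moment': array([ 0.02064782, -0.01550967,  0.03694527]), 'width': 87.83826538855473} 18.700000000000003
```

View pics/top0.png

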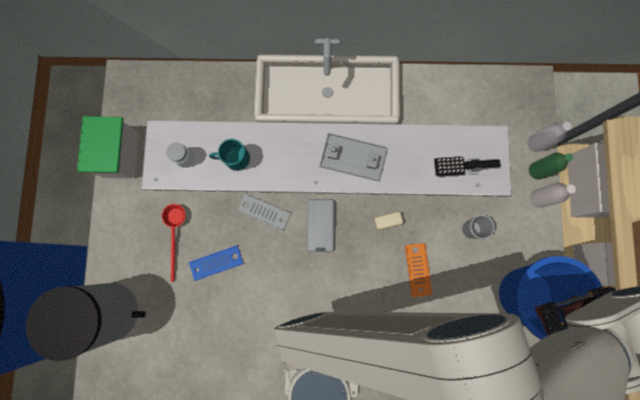

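View pics/side0.png

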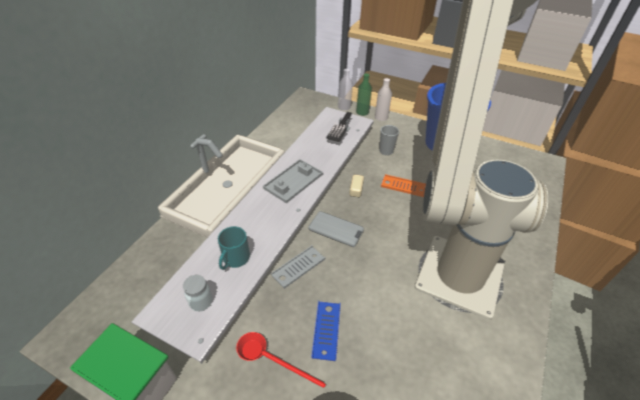

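Top view: three tray-shaped things are in sight: grey steel (207,266), blue (262,217) and orange (270,418). The grey one is the steel tray. The dish is at (156,354), the soap at (221,389) and the lid at (225,320). I'll confirm the tray, and which end has its big hole, in one crop.

```bash
python3 - <<'E'
from h import *
i=get_image("top"); a=i["color"][:,:,::-1]
f=lambda r0,c0:cv2.resize(a[r0:r0+60,c0:c0+80],(640,300*640//400//1) ,interpolation=cv2.INTER_CUBIC)
A=cv2.resize(a[185:240,230:300],None,fx=8,fy=8,interpolation=cv2.INTER_CUBIC)
B=cv2.resize(a[130:185,315:392],None,fx=3,fy=3,interpolation=cv2.INTER_CUBIC)
B=np.vstack([B,np.zeros((A.shape[0]-B.shape[0],B.shape[1],3),np.uint8)])
cv2.imwrite("pics/crop1.png",np.hstack([A,B]))
E
```

```text
(no output)
```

View pics/crop1.png

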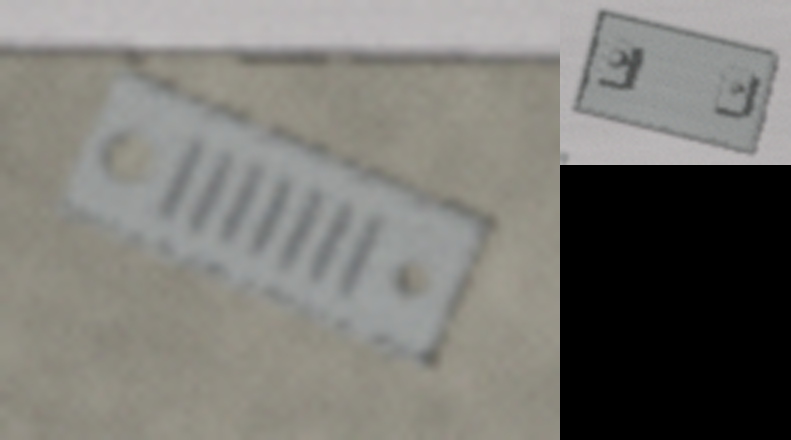

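Crop: the grey steel tray has its big hole at the left end (row 204, col 246) and its small hole at the right (row 220, col 281). It has the same hand as the dish, whose thick pin is on the left. I'll move towards the soap and look with the wrist camera on the way.

>>> move_arm([
  [20,35,5,0,0,0.1],
  [40,70,10,0,0,0.2],
  [60,105,15,0,0,0.3],
  [80,140,20,0,0,0.4],
  [100,175,25,0,0,0.5],
])

```text
validation failed for argument at $.mo...
```

>>> move_arm([
  [20,35,5,0,0,0.1,87],
  [40,70,10,0,0,0.2,87],
  [60,105,15,0,0,0.3,87],
  [80,140,20,0,0,0.4,87],
  [100,175,25,0,0,0.5,87],
])

```text
t: 1.87
ee_pos: [288.0, -419.5, 247.9]
orientation: [2.916, -1.168, 0.0]
ft_force: [1.0, -0.7, 0.2]
width: 87.1
```

>>> move_arm([
  [20,35,5,0,0,0.1,87],
  [40,70,10,0,0,0.2,87],
  [60,105,15,0,0,0.3,87],
  [80,140,20,0,0,0.4,87],
  [100,175,25,0,0,0.43,87],
])

```text
t: 2.28
ee_pos: [388.1, -244.4, 273.2]
orientation: [3.098, -0.518, 0.001]
ft_force: [0.3, -0.5, 0.3]
width: 86.9
```

>>> move_arm([
  [20,35,5,0,0,0,87],
  [40,70,5,0,0,0,87],
  [60,100,5,0,0,0,87],
  [60,100,5,0,0,0,87],
])

```text
t: 2.62
ee_pos: [450.3, -141.9, 278.2]
orientation: [-3.097, 0.518, -0.003]
ft_force: [-0.5, -0.5, 0.9]
width: 87.2
```

```bash
python3 - <<'E'
from h import *
i=get_image("wrist");save(i,"w1.png");o=get_obs();print(o["t"],o["ee_pos"],o["orientation"],o["qpos"],ray(i,200,320,"wrist"))
marks(i,"wrist",["thick_pin","thin_pin","dish","soap","lid","tray","big_hole","small_hole"])
E
```

```text
2.6667 [ 448.94629877 -143.75510757  277.93196648] [-3.09853039e+00  5.17461599e-01 -1.19356544e-03] [-3.35317921e-01  1.24818984e-01  1.90305310e+00  3.08600194e-04
  1.11299708e+00 -4.50383502e-03] (array([471.91496634, -75.45599661, 440.70776237]), array([-0.08086067, -0.23349654, -0.96898964]))
wrist thick_pin 0.92 rc 50 426 xyz [621. -28.  80.]
wrist thin_pin 0.65 rc 146 436 xyz [ 597. -144.   80.]
wrist dish 0.87 rc 100 421 xyz [606. -86.  50.]
wrist dish 0.59 rc 144 432 xyz [ 603. -145.   50.]
wrist soap 0.76 rc 214 309 xyz [ 413. -196.    0.]
wrist soap 0.37 rc 4 234 xyz [413. 142.   0.]
wrist lid 0.76 rc 81 253 xyz [402.  15.   0.]
wrist tray 0.92 rc 292 247 xyz [ 267. -293.    0.]
wrist big_hole 0.83 rc 279 277 xyz [ 326. -284.    0.]
wrist small_hole 0.8 rc 3 237 xyz [417. 141.   0.]
wrist small_hole 0.68 rc 211 309 xyz [ 415. -193.    0.]
```

View pics/w1.png

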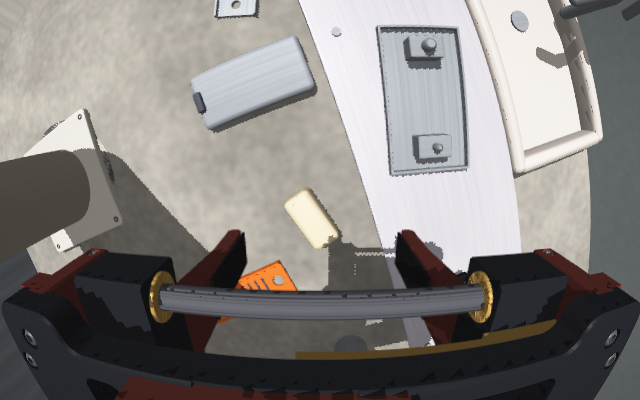

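Wrist view: the dish pins are at (col 429, row 45) and (437,148), the soap at (col 312, row 218), turned clearly off the shelf direction, and the lid at (253,83). Next I'll look at the tray from nearby.

>>> move_arm([
  [-5,40,-5,0,0,0,87],
  [-10,80,-10,0,0,0,87],
  [-15,120,-15,0,0,0,87],
  [-20,160,-20,0,0,0,87],
  [-25,200,-30,0,0,0,87],
])

```text
t: 3.48
ee_pos: [422.6, 54.8, 248.3]
orientation: [-3.096, 0.529, -0.003]
ft_force: [0.7, -0.1, 0.6]
width: 87.1
```

>>> move_arm([
  [-5,35,-20,0,0,0,87],
  [-10,70,-30,0,0,0,87],
  [-10,70,-30,0,0,0,87],
  [-10,70,-30,0,0,0,87],
])

```text
t: 3.82
ee_pos: [411.9, 124.7, 217.2]
orientation: [3.098, -0.52, -0.002]
ft_force: [0.4, -0.2, 0.3]
width: 87.1
```

```bash
python3 - <<'E'
from h import *
i=get_image("wrist");save(i,"w2.png");o=get_obs();print(o["t"],o["ee_pos"],o["orientation"],ray(i,200,320,"wrist"))
marks(i,"wrist",["tray","big_hole","small_hole"])
E
```

```text
3.8667 [412.55620249 123.78853054 217.61534876] [ 3.09724302e+00 -5.23268835e-01 -4.19516034e-04] (array([434.25186558, 191.33535659, 379.46855468]), array([-0.0847473 , -0.23474089, -0.96835665]))
wrist tray 0.88 rc 119 322 xyz [437. 195.   0.]
wrist tray 0.85 rc 64 170 xyz [275. 338.   0.]
wrist big_hole 0.84 rc 94 195 xyz [296. 283.  -0.]
wrist big_hole 0.56 rc 72 326 xyz [460. 248.   0.]
wrist big_hole 0.45 rc 10 435 xyz [624. 290.   0.]
wrist small_hole 0.94 rc 167 321 xyz [416. 138.   0.]
wrist small_hole 0.68 rc 36 150 xyz [259. 393.   0.]
```

View pics/w2.png

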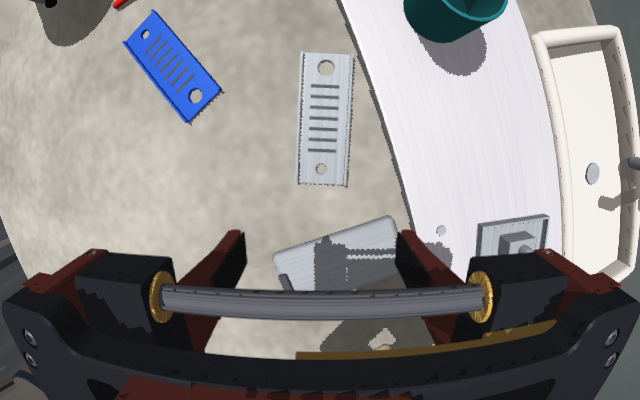

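Wrist view: the steel tray's big hole is at (col 326, row 68) and its small hole at (321,169). Its corners are about (302,52), (355,55), (347,187) and (298,184).

```bash
python3 - <<'E'
from h import *
i=get_image("wrist")
c=np.array([onz(i,r,c,11,"wrist")[:2] for c,r in((302,52),(355,55),(347,187),(298,184))]);print(c.round(0),c.mean(0))
y=(c[0]+c[1]-c[2]-c[3])/2;print("len",np.linalg.norm(y),"wid",np.linalg.norm((c[1]+c[2]-c[0]-c[3])/2),np.degrees(np.arctan2(-y[0],y[1])))
b,s=[onz(i,r,c,5,"wrist")[:2] for c,r in((326,68),(321,169))]
print(b,s,(b+s)/2,np.linalg.norm(b-s),np.degrees(np.arctan2(s[0]-b[0],b[1]-s[1])))
# refine holes: tray mask, dark (non-grey) blobs
hsv=cv2.cvtColor(i["color"],cv2.COLOR_RGB2HSV)
for (c0,r0) in((326,68),(321,169)):
    p=i["color"][r0-16:r0+17,c0-16:c0+17].astype(int)
    w=(p[:,:,0]-p[:,:,2]); m=(w>4).astype(np.uint8)
    n,l,st,ce=cv2.connectedComponentsWithStats(m)
    for k in range(1,n):
        if st[k,4]>30: print(c0-16+ce[k][0],r0-16+ce[k][1],st[k])
E
```

```text
[[443. 277.]
 [501. 253.]
 [440. 104.]
 [385. 128.]] [442.41655177 190.62049042]
len 160.5272130357434 wid 61.27240093299278 -21.88598117660779
[463.81317262 249.64942921] [417.16450292 135.03576264] [440.48883777 192.34259592] 123.7432460695967 -22.146712305883472
323.2168674698795 66.84939759036145 [  6   8  15  14 166]
318.8611111111111 167.41666666666666 [ 9 10 10 10 72]
319.7032967032967 184.07692307692307 [ 0 29 33  4 91]
```

>>> move_arm([
  [14,34,-15,0,0,-0.05,76],
  [29,67,-35,0,0,-0.05,76],
  [29,67,-75,0,0,-0.05,76],
  [29,67,-115,0,0,-0.05,76],
  [29,67,-150,0,0,-0.05,76],
])

```text
t: 4.48
ee_pos: [442.3, 190.3, 66.3]
orientation: [-3.082, 0.604, -0.002]
ft_force: [0.5, 0.3, -0.2]
width: 76.2
```

>>> move_arm([
  [0,0,-15,0,0,0,76],
  [0,0,-22,0,0,0,76],
  [0,0,-22,0,0,0,76],
])

```text
t: 4.73
ee_pos: [441.3, 189.7, 44.6]
orientation: [3.081, -0.605, -0.003]
ft_force: [-0.8, 0.4, 0.7]
width: 75.8
```

```bash
python3 - <<'E'
from h import *
i=get_image("wrist");save(i,"w3.png");o=get_obs();print(o["t"],o["ee_pos"],o["orientation"],o["ft_force"],o["width"])
E
```

```text
4.7833 [442.07110307 190.14237235  45.77434177] [ 3.08260990e+00 -6.04838753e-01 -4.36513907e-04] [ 0.273436   -0.66287835  0.37174529] 76.03287187053682
```

View pics/w3.png

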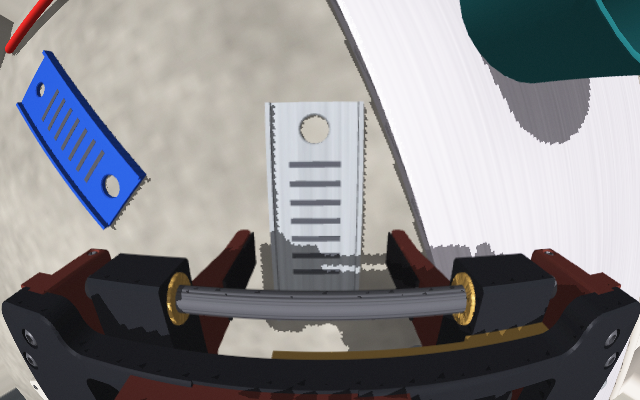

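The tray is straight between the fingers, about 3 mm to the left. I'll shift a little, descend and close.

>>> move_arm([
  [-1,0,-15,0,0,0,76],
  [-2,1,-29,0,0,0,76],
  [-2,1,-37,0,0,0,76],
  [-2,1,-42,0,0,0,76],
  [-2,1,-42,0,0,0,76],
])

```text
t: 5.2
ee_pos: [440.0, 191.8, 4.0]
orientation: [-3.083, 0.603, -0.001]
ft_force: [-1.2, -0.4, -1.0]
width: 76.1
```

>>> move_arm([
  [0,0,0,0,0,0,70],
  [0,0,0,0,0,0,64],
  [0,0,0,0,0,0,55],
  [0,0,0,0,0,0,50],
  [0,0,0,0,0,0,50],
])

```text
t: 5.62
ee_pos: [440.0, 192.0, 4.4]
orientation: [-3.083, 0.602, -0.001]
ft_force: [-1.7, -0.7, 7.3]
width: 61.7
```

Gripped at 61.7 mm. I'll lift it and carry it to a view of the dish.

>>> move_arm([
  [0,0,8,0,0,0,50],
  [0,0,25,0,0,0,50],
  [0,0,60,0,0,0,50],
  [0,0,98,0,0,0,50],
  [0,0,136,0,0,0,50],
])

```text
t: 6.03
ee_pos: [438.6, 191.4, 141.1]
orientation: [3.082, -0.602, -0.003]
ft_force: [0.8, 0.8, -2.2]
width: 61.5
```

>>> move_arm([
  [0,-25,30,0,0,0,50],
  [0,-60,45,0,0,0.05,50],
  [0,-100,55,0,0,0.1,50],
  [10,-140,60,0,0,0.15,50],
  [20,-178,60,0,0,0.2,50],
])

```text
t: 6.45
ee_pos: [459.6, 12.2, 201.7]
orientation: [-3.128, 0.286, -0.004]
ft_force: [1.2, 0.5, -2.4]
width: 61.6
```

>>> move_arm([
  [5,-40,0,0,0,0,50],
  [10,-80,0,0,0,0,50],
  [20,-118,0,0,0,0,50],
  [20,-140,0,0,0,0,50],
  [20,-140,0,0,0,0,50],
])

```text
t: 6.87
ee_pos: [479.8, -130.0, 200.1]
orientation: [3.126, -0.297, 0.002]
ft_force: [-1.0, -0.6, -1.7]
width: 61.6
```

```bash
python3 - <<'E'
from h import *
i=get_image("wrist");save(i,"w4.png",s=1.25);o=get_obs();print(o["t"],o["ee_pos"],o["orientation"],o["ft_force"],o["width"])
marks(i,"wrist",["thick_pin","thin_pin","dish","big_hole"])
np.savez("w4.npz",**{k:np.array(i[k]) for k in("color","mtx","camera_from_world")})
E
```

```text
6.9167 [ 479.21429629 -128.0891525   199.85664209] [ 3.12736583e+00 -2.97457171e-01 -2.27032288e-04] [-0.76051195  0.78036659 -1.83364681] 61.89667317298925
wrist thick_pin 0.63 rc 66 450 xyz [625. -25.  80.]
wrist thin_pin 0.64 rc 190 438 xyz [ 593. -143.   80.]
wrist dish 0.85 rc 126 433 xyz [607. -83.  50.]
wrist big_hole 0.73 rc 135 320 xyz [489. -76.   0.]
```

View pics/w4.png

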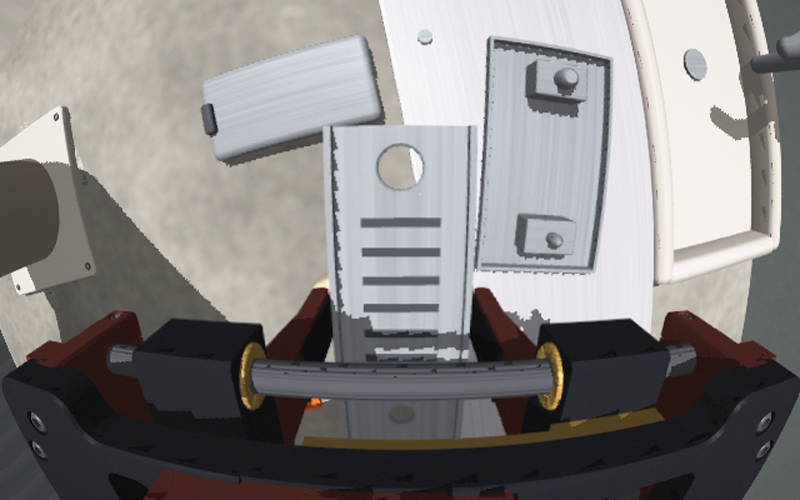

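Wrist view (scaled by 1.25): both tray holes are visible, the big one at (401,166) and the small one at (400,412). The dish's thick pin is at about (566,76), the thin pin at (554,240), and the rim corners are at (488,37), (613,58), (595,272) and (479,268).

```bash
cat > m.py <<'E'
from h import *
d=np.load("w4.npz");i={k:d[k] for k in d}
def P(lst,z):return np.array([onz(i,r/1.25,c/1.25,z,"wrist")[:2] for c,r in lst])
def yaw(b,s):return np.degrees(np.arctan2(s[0]-b[0],b[1]-s[1]))
c=P([(488,37),(613,58),(595,272),(479,268)],64);print("rim",c.round(0).tolist(),c.mean(0))
y=(c[0]+c[1]-c[2]-c[3])/2;print("len",np.linalg.norm(y),"wid",np.linalg.norm((c[1]+c[2]-c[0]-c[3])/2),yaw(y,[0,0]))
b,s=P([(566,76),(554,240)],95);print("tops",b,s,(b+s)/2,np.linalg.norm(b-s),yaw(b,s))
b,s=P([(450*1.25,66*1.25),(438*1.25,190*1.25)],80);print("feet",b,s,(b+s)/2,np.linalg.norm(b-s),yaw(b,s))
b,s=P([(401,166),(400,412)],200.5);print("holes",b,s,(b+s)/2,np.linalg.norm(b-s),yaw(b,s))
a=i["color"][:,:,::-1]
A=cv2.resize(a[40:220,375:505],None,fx=4.4,fy=4.4,interpolation=cv2.INTER_CUBIC)[:,:]
cv2.imwrite("pics/c4.png",cv2.resize(A,(433,600)))
E
python3 m.py
```

```text
rim [[577.0, 19.0], [686.0, -5.0], [643.0, -188.0], [538.0, -163.0]] [610.91600197 -84.26141042]
len 187.62310396289232 wid 110.05697953840277 -12.66144375027196
tops [621.32127027 -22.98732545] [ 593.29480384 -142.3758309 ] [607.30803705 -82.68157818] 122.63400039992317 -13.210982851731345
feet [624.45429341 -25.80549596] [ 593.59286812 -143.92282897] [609.02358076 -84.86416247] 122.08248002281162 -14.64276631481021
holes [491.17866995 -66.3325948 ] [ 467.50868816 -186.79345069] [ 479.34367905 -126.56302275] 122.76435085124186 -11.116717033718956
```

View pics/c4.png

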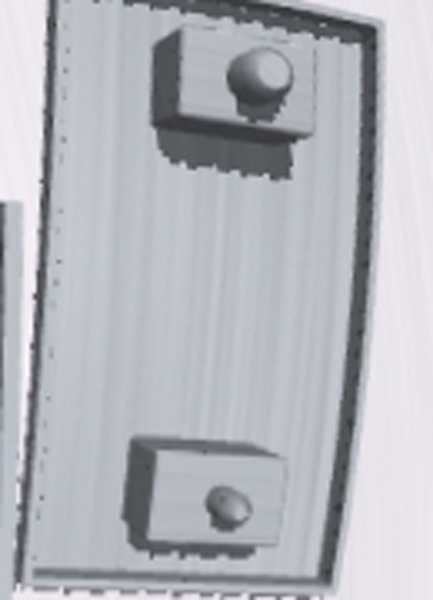

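```bash
cat >> m.py <<'E'
print("--")
for n,l,z in(("tops",[(456.1,61),(445.6,191.6)],96),("posts",[(448.9,65.2),(439.9,189.2)],80)):
    b,s=P([(c*1.25,r*1.25) for c,r in l],z);print(n,b,s,(b+s)/2,np.linalg.norm(b-s),yaw(b,s))
E
python3 m.py | sed -n '/--/,$p'; python3 -c "
from h import *;o=get_obs();print(o['ee_pos'],o['orientation'])"
```

```text
--
tops [624.19700106 -23.52568533] [ 595.40469642 -142.13624074] [609.80084874 -82.83096303] 122.05515417739946 -13.644436083693458
posts [623.43867057 -24.93590004] [ 595.69799421 -143.48641767] [609.56833239 -84.21115885] 121.75290696539733 -13.170175563884241
[ 479.1322989  -125.1690209   199.67742227] [-3.12787199e+00  2.90171197e-01  9.06972649e-04]
```

>>> move_arm([
  [38,12,0,0,0,-0.01,50],
  [76,25,0,0,0,-0.02,50],
  [112,37,-5,0,0,-0.03,50],
  [130,42,-30,0,0,-0.038,50],
  [130,42,-60,0,0,-0.038,50],
])

```text
t: 7.53
ee_pos: [615.7, -81.6, 141.4]
orientation: [-3.122, 0.346, -0.014]
ft_force: [0.2, 0.1, -1.9]
width: 61.6
```

>>> move_arm([
  [0,0,-12,0,0,0,50],
  [0,0,-20,0,0,0,50],
  [0,0,-20,0,0,0,50],
  [0,0,-20,0,0,0,50],
])

```text
t: 7.87
ee_pos: [609.3, -84.0, 120.3]
orientation: [-3.122, 0.351, 0.0]
ft_force: [0.6, -0.4, -1.8]
width: 61.9
```

```bash
python3 - <<'E'
from h import *
for k in range(3):
  i=get_image("wrist");o=get_obs();print(o["t"],o["ee_pos"],o["orientation"],o["ft_force"],o["width"],ray(i,200,320,"wrist")[0])
save(i,"w5.png",(80,380,220,420),2);
a=cv2.imread("pics/w5.png");print(a.shape)
b=i["color"][:,:,::-1];A=cv2.resize(b[90:180,270:370],(500,450),interpolation=cv2.INTER_CUBIC);B=cv2.resize(b[310:360,295:345],(300,300),interpolation=cv2.INTER_CUBIC)
cv2.imwrite("pics/w5.png",np.hstack([A,np.vstack([B,np.zeros((150,300,3),np.uint8)])]))
np.savez("w5.npz",**{k:np.array(i[k]) for k in("color","mtx","camera_from_world")})
marks(i,"wrist",["big_hole","thick_pin","small_hole"])
E
```

```text
7.9167 [609.91291723 -84.25848705 121.00731745] [ 3.12184664e+00 -3.51237090e-01  2.30920926e-03] [ 0.25423826 -0.14831696 -1.56468097] 61.70869719065584 [624.02796218 -15.35572282 282.66504775]
7.9667 [610.22233889 -84.41888296 121.35810817] [ 3.1217839  -0.35150442  0.00366047] [ 0.57532001  0.34649505 -2.44641329] 61.7045610600332 [624.40565934 -15.58372228 283.39624449]
8.0167 [610.31376397 -84.51128451 121.42928944] [ 3.12173631 -0.35165042  0.00411873] [ 4.43751344e-01  1.81089890e-03 -1.90271660e+00] 61.5416404388292 [624.59344369 -15.72158379 283.741226  ]
(600, 400, 3)
wrist big_hole 0.7 rc 137 321 xyz [623. -29.   0.]
wrist thick_pin 0.68 rc 137 322 xyz [624. -25.  80.]
wrist small_hole 0.75 rc 327 321 xyz [ 577. -231.    0.]
```

View pics/w5.png

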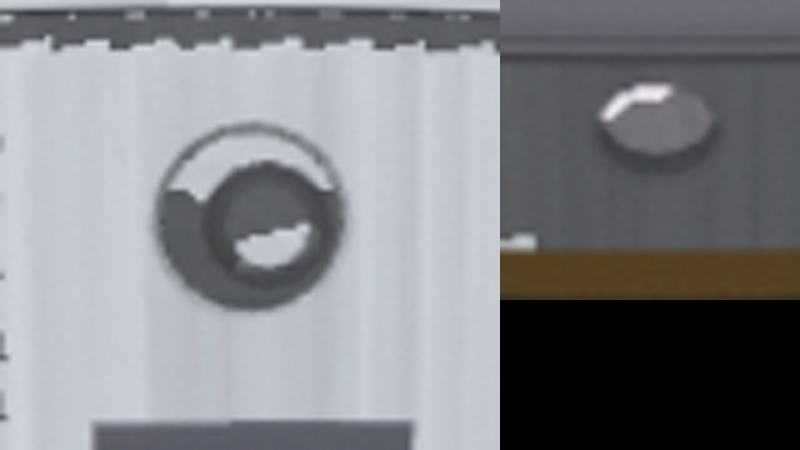

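```bash
cat > m2.py <<'E'
from h import *
import sys
d=np.load("w5.npz");i={k:d[k] for k in d}
P=lambda c,r,z:onz(i,r,c,z,"wrist")[:2]
zt=122.
h=P(320.2,133.4,zt);s=P(321.2,329.7,zt);p=P(324,134.6,92);p2=P(323.6,133.6,96)
print("hole",h,"small",s,np.linalg.norm(h-s),"yaw",np.degrees(np.arctan2(s[0]-h[0],h[1]-s[1])))
print("pin",p,p2,"hole->pin",p-h)
E
python3 m2.py
```

```text
hole [623.42832224 -21.44063536] small [ 596.78362087 -140.77988971] 122.27754388363937 yaw -12.58592360094102
pin [625.32380877 -23.74543206] [625.20835465 -22.93275177] hole->pin [ 1.89548653 -2.30479669]
```

>>> move_arm([
  [1.2,-2.1,-5,0,0,-0.012,50],
  [1.2,-2.1,-12,0,0,-0.012,50],
  [1.2,-2.1,-15,0,0,-0.012,50],
  [1.2,-2.1,-15,0,0,-0.012,50],
])

```text
t: 8.5
ee_pos: [609.9, -86.2, 103.3]
orientation: [-3.12, 0.37, 0.004]
ft_force: [0.1, -0.2, -2.7]
width: 61.4
```

```bash
python3 - <<'E'
from h import *
for k in range(2): i=get_image("wrist")
o=get_obs();print(o["t"],o["ee_pos"],o["orientation"],o["ft_force"],o["width"])
b=i["color"][:,:,::-1];A=cv2.resize(b[90:180,270:370],(500,450),interpolation=cv2.INTER_CUBIC);B=cv2.resize(b[310:360,295:345],(300,300),interpolation=cv2.INTER_CUBIC)
j=get_image("side");C=cv2.resize(j["color"][150:200,260:360,::-1],(300,150),interpolation=cv2.INTER_CUBIC)
cv2.imwrite("pics/w6.png",np.hstack([A,np.vstack([B,C])]))
np.savez("w5.npz",**{k:np.array(i[k]) for k in("color","mtx","camera_from_world")})
E
```

```text
8.6 [610.47811193 -86.23757528 104.11633297] [-3.11973157e+00  3.69778908e-01  1.57187581e-03] [ 0.29809892  0.20839013 -1.65609885] 61.659265276538214
```

View pics/w6.png

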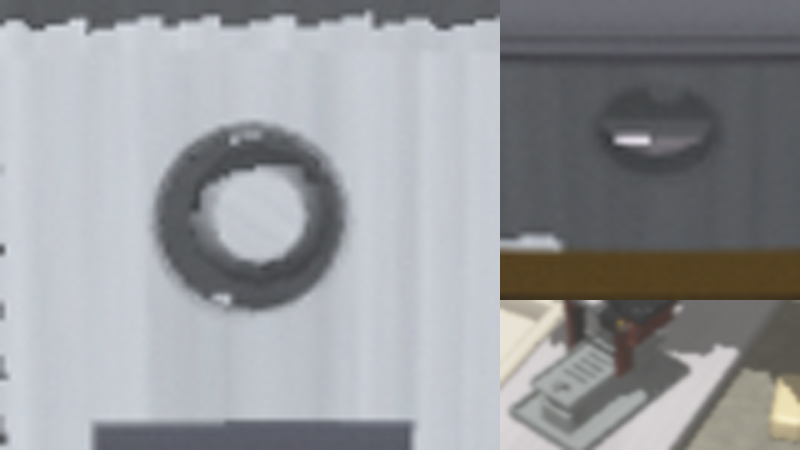

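```bash
sed -i 's/^zt=.*/zt=105./; s/^h=.*/h=P(320.2,133.4,zt);s=P(321.2,329.7,zt);p=P(322,133.1,96);p2=P(322.2,133.4,93)/' m2.py; python3 m2.py
```

```text
hole [624.10361307 -23.38171314] small [ 596.15603818 -141.95568772] 121.82304540295823 yaw -13.262410982961196
pin [624.99096944 -23.7621002 ] [625.04207777 -24.05623626] hole->pin [ 0.88735637 -0.38038707]
```

The hole is about 1 mm off the pin. I'll correct that and lower onto the pins.

>>> move_arm([
  [0.7,-0.4,-2,0,0,0,50],
  [0.7,-0.4,-5,0,0,0,50],
  [0.7,-0.4,-8,0,0,0,50],
  [0.7,-0.4,-11,0,0,0,50],
])

```text
t: 8.98
ee_pos: [611.5, -86.7, 93.4]
orientation: [3.12, -0.37, -0.0]
ft_force: [-0.2, 0.1, -2.2]
width: 61.5
```

>>> move_arm([
  [0,0,-1.5,0,0,0,50],
  [0,0,-3,0,0,0,50],
  [0,0,-4.5,0,0,0,50],
  [0,0,-5.5,0,0,0,50],
  [0,0,-5.5,0,0,0,50],
])

```text
t: 9.4
ee_pos: [611.4, -86.6, 87.9]
orientation: [-3.12, 0.37, 0.0]
ft_force: [0.3, 0.1, -2.4]
width: 61.8
```

>>> move_arm([
  [0,0,-0.7,0,0,0,50],
  [0,0,-1.4,0,0,0,50],
  [0,0,-2,0,0,0,50],
  [0,0,-2.5,0,0,0,50],
  [0,0,-2.5,0,0,0,50],
])

```text
t: 9.82
ee_pos: [611.4, -86.7, 85.6]
orientation: [3.12, -0.37, -0.0]
ft_force: [-0.4, -0.9, -2.6]
width: 61.6
```

>>> move_arm([
  [0,0,-0.5,0,0,0,50],
  [0,0,-1,0,0,0,50],
  [0,0,-1,0,0,0,50],
])

```text
t: 10.07
ee_pos: [611.4, -86.7, 84.6]
orientation: [-3.12, 0.37, 0.0]
ft_force: [-0.1, -1.3, -2.0]
width: 61.6
```

>>> move_arm([
  [0,0,-0.4,0,0,0,50],
  [0,0,-0.8,0,0,0,50],
  [0,0,-0.8,0,0,0,50],
])

```text
t: 10.32
ee_pos: [611.5, -86.7, 84.4]
orientation: [3.12, -0.37, 0.0]
ft_force: [-3.0, 0.2, 3.7]
width: 61.7
```

```bash
python3 - <<'E'
from h import *
i=get_image("wrist");o=get_obs();print(o["t"],o["ee_pos"],o["ft_force"],o["moment"],o["width"])
b=i["color"][:,:,::-1];A=cv2.resize(b[90:180,270:370],(500,450),interpolation=cv2.INTER_CUBIC);B=cv2.resize(b[310:360,295:345],(300,300),interpolation=cv2.INTER_CUBIC)
j=get_image("side");C=cv2.resize(j["color"][150:200,260:360,::-1],(300,150),interpolation=cv2.INTER_CUBIC)
cv2.imwrite("pics/w7.png",np.hstack([A,np.vstack([B,C])]))
E
```

```text
10.3667 [611.50127958 -86.67627079  84.38645519] [-2.71372029 -0.23138816  4.73743555] [ 0.03872242  0.31035134 -0.00743783] 61.41647079144811
```

View pics/w7.png

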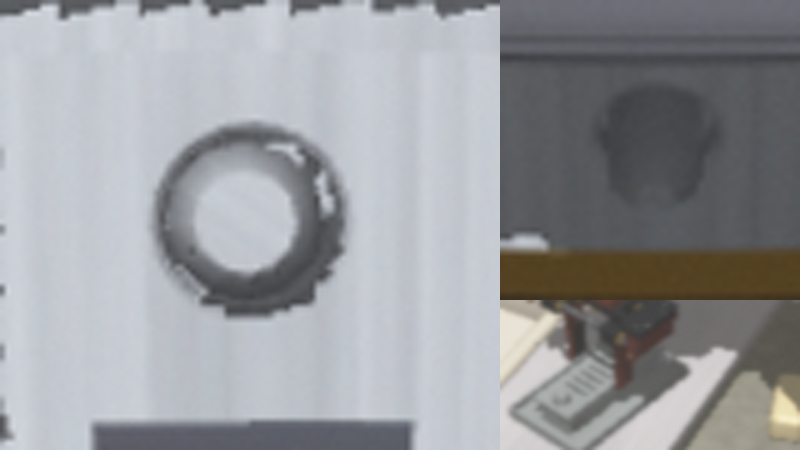

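Both pins show through their holes, and contact came at TCP height 84.4, the height expected for flush. Releasing now.

>>> move_arm([
  [0,0,0,0,0,0,62],
  [0,0,0,0,0,0,66],
  [0,0,0,0,0,0,72],
  [0,0,0,0,0,0,80],
  [0,0,0,0,0,0,80],
])

```text
t: 10.83
ee_pos: [611.6, -86.7, 83.7]
orientation: [3.12, -0.37, 0.0]
ft_force: [0.4, 0.1, -0.0]
width: 79.3
```

>>> move_arm([
  [0,0,5,0,0,0,80],
  [0,0,20,0,0,0,80],
  [0,0,55,0,0,0,80],
  [0,0,90,0,0,0,80],
  [0,0,120,0,0,0,80],
])

```text
t: 11.25
ee_pos: [611.6, -86.7, 206.0]
orientation: [3.12, -0.37, 0.001]
ft_force: [0.6, -0.7, -0.1]
width: 79.9
```

>>> move_arm([
  [-20,-30,10,0,0,0,80],
  [-50,-58,10,0,0,0,80],
  [-80,-86,10,0,0,0,80],
  [-110,-110,10,0,0,0,80],
  [-110,-110,10,0,0,0,80],
])

```text
t: 11.67
ee_pos: [496.7, -199.3, 214.0]
orientation: [3.118, -0.375, -0.004]
ft_force: [-0.2, -0.2, -0.4]
width: 80.2
```

```bash
python3 - <<'E'
from h import *
for k in range(2): i=get_image("wrist")
o=get_obs();print(o["t"],o["ee_pos"],o["orientation"],o["width"])
marks(i,"wrist",["soap","tray"]);save(i,"w8.png",s=1.25)
np.savez("w8.npz",**{k:np.array(i[k]) for k in("color","mtx","camera_from_world")})
E
```

```text
11.7667 [ 500.91084801 -197.57841465  214.50398465] [ 3.11918708e+00 -3.74086269e-01  1.45025004e-03] 79.96233113664583
wrist soap 0.82 rc 194 259 xyz [ 418. -198.    0.]
wrist tray 0.85 rc 60 407 xyz [637. -77.   0.]
```

View pics/w8.png

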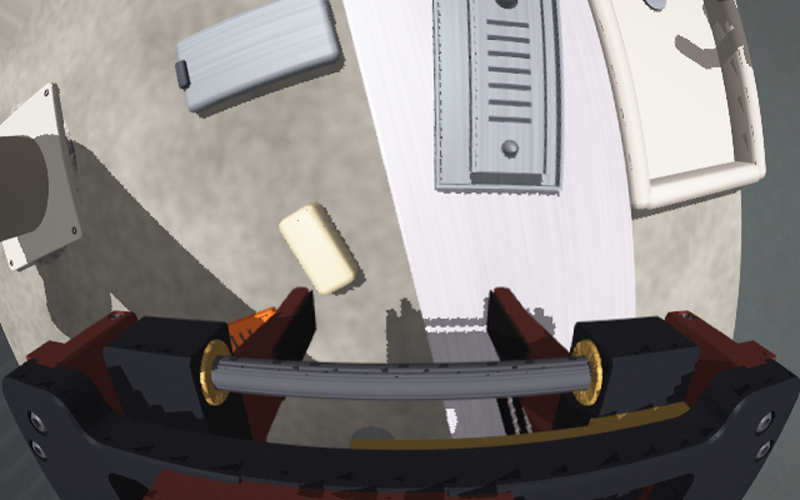

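The tray is seated, with its plate on the post and the thin pin poking through at (510,148). The soap is at about (318,248) in this 1.25x view. Next I'll segment it for pose.

```bash
python3 - <<'E'
from h import *
d=np.load("w8.npz");i={k:d[k] for k in d}
hsv=cv2.cvtColor(i["color"],cv2.COLOR_RGB2HSV);m=((hsv[...,0]>15)&(hsv[...,0]<40)&(hsv[...,1]>38)&(hsv[...,2]>150)).astype(np.uint8)
n,l,st,ce=cv2.connectedComponentsWithStats(m)
k=[k for k in range(1,n) if abs(ce[k][0]-255)<15 and abs(ce[k][1]-198)<15]
k=max(k,key=lambda k:st[k,4]);print(st[k],ce[k])
rr,cc=np.nonzero(l==k)
for z in(38,20,0):
    p=np.array([onz(i,r,c,z,"wrist")[:2] for r,c in zip(rr,cc)],np.float32)
    ctr,sz,a=cv2.minAreaRect(p);b=cv2.boxPoints((ctr,sz,a));e=[b[1]-b[0],b[2]-b[1]];e=max(e,key=np.linalg.norm)
    print(z,ctr,sz,"long dir deg",np.degrees(np.arctan2(e[1],e[0])))
print(ray(i,200,320,"wrist")[0])
E
```

```text
[223 161  60  76 698] [256.03581662 199.99713467]
38 (419.9136962890625, -195.70945739746094) (44.50059127807617, 82.88386535644531) long dir deg -75.21629
20 (414.8563537597656, -199.20651245117188) (46.86552810668945, 87.28866577148438) long dir deg -75.2163
0 (409.2371520996094, -203.0921173095703) (49.49326705932617, 92.18283081054688) long dir deg -75.21623
[ 515.07639913 -129.90663488  376.70213516]
```

>>> move_arm([
  [-20,0,-10,0,0,0.11,85],
  [-50,0,-20,0,0,0.22,85],
  [-85,0,-30,0,0,0.33,85],
  [-85,0,-50,0,0,0.44,85],
  [-85,0,-70,0,0,0.497,85],
])

```text
t: 12.28
ee_pos: [416.6, -196.0, 143.8]
orientation: [3.113, 0.419, 0.002]
ft_force: [1.3, -0.3, 0.6]
width: 84.9
```

>>> move_arm([
  [0,-40,0,0,0,0,85],
  [0,-70,0,0,0,0,85],
  [0,-70,0,0,0,0,85],
  [0,-70,0,0,0,0,85],
])

```text
t: 12.62
ee_pos: [417.8, -267.2, 143.6]
orientation: [3.115, 0.408, 0.001]
ft_force: [-0.4, -0.0, -0.2]
width: 85.0
```

```bash
cat > soap.py <<'E'
from h import *
i=get_image("wrist");o=get_obs();print(o["t"],o["ee_pos"],o["orientation"],o["width"],"cam",ray(i,200,320,"wrist")[0])
marks(i,"wrist",["soap"])
a=cv2.cvtColor(i["color"],cv2.COLOR_RGB2LAB).astype(int)
ms=mark_of(i,"soap")
m=((a[...,2]-128>14)&(a[...,0]>60)&(abs(a[...,1]-128)<14)).astype(np.uint8)
m=cv2.morphologyEx(m,cv2.MORPH_OPEN,np.ones((3,3),np.uint8))
n,l,st,ce=cv2.connectedComponentsWithStats(m)
for k in sorted(range(1,n),key=lambda k:-st[k,4])[:3]:
    rr,cc=np.nonzero(l==k)
    print(st[k],ce[k])
    for z in(38,28):
        p=np.array([onz(i,r,c,z,"wrist")[:2] for r,c in zip(rr,cc)],np.float32)
        ctr,sz,an=cv2.minAreaRect(p);b=cv2.boxPoints((ctr,sz,an));e=max([b[1]-b[0],b[2]-b[1]],key=np.linalg.norm)
        print(z,np.round(ctr,1),np.round(sz,1),"long",np.degrees(np.arctan2(e[1],e[0])))
E
python3 soap.py
```

```text
12.6667 [ 417.24427502 -266.28884867  143.57473184] [-3.11436349e+00 -4.09114804e-01  2.63054950e-04] 84.78304907073333 cam [ 398.73781391 -199.20267287  306.0076693 ]
wrist soap 0.86 rc 128 335 xyz [ 414. -201.    0.]
[ 291  320  263   40 2295] [431.66361656 344.9459695 ]
38 [ 602.1 -400.6] [357.1  21.7] long 14.900199
28 [ 609.7 -408.1] [370.4  22.5] long 14.900169
[152 271  25  52 654] [161.63761468 296.26911315]
38 [ 274.7 -420.3] [75.6 28.8] long 87.52393
28 [ 270.1 -428.5] [78.4 29.9] long 87.52389
[466 271  24  52 653] [479.46707504 296.08575804]
38 [ 617.  -329.5] [28.3 76.1] long -59.029217
28 [ 625.2 -334.4] [29.4 79. ] long -59.029156
```

```bash
cat > soap.py <<'E'
from h import *
i=get_image("wrist")
r0,c0=map(int,mark_of(i,"soap")[0]["location"])
m=np.full((400,640),cv2.GC_BGD,np.uint8);m[max(r0-85,0):r0+75,c0-70:c0+70]=cv2.GC_PR_BGD;m[r0-12:r0+12,c0-8:c0+8]=cv2.GC_FGD
cv2.grabCut(np.ascontiguousarray(i["color"]),m,None,np.zeros((1,65)),np.zeros((1,65)),6,cv2.GC_INIT_WITH_MASK)
l=((m==1)|(m==3)).astype(np.uint8);l=cv2.morphologyEx(l,cv2.MORPH_OPEN,np.ones((5,5),np.uint8))
n,lb,st,ce=cv2.connectedComponentsWithStats(l);k=lb[r0,c0];print(st[k],i["color"][r0,c0],i["color"][r0,c0-60],i["color"][r0,c0+60])
rr,cc=np.nonzero(lb==k)
for z in(38,28):
    p=np.array([onz(i,r,c,z,"wrist")[:2] for r,c in zip(rr,cc)],np.float32)
    ctr,sz,an=cv2.minAreaRect(p);b=cv2.boxPoints((ctr,sz,an));e=max([b[1]-b[0],b[2]-b[1]],key=np.linalg.norm)
    print(z,np.round(ctr,1),np.round(sz,1),"long",np.degrees(np.arctan2(e[1],e[0])))
o=get_obs();print(o["ee_pos"])
E
python3 soap.py
```

```text
[ 323   83   38   87 3142] [254 252 239] [188 181 172] [188 183 173]
38 [ 416.1 -195.8] [31.7 75.3] long -74.313934
28 [ 416.8 -195.8] [32.9 78.1] long -74.3139
[ 416.7051724  -265.57754187  143.86943075]
```

The soap's centre is about (416, -196) and its long axis is at 15°, which matches the tool's yaw. I'll move over it and grip.

>>> move_arm([
  [0,36,0,0,0,0,85],
  [0,69,-8,0,0,0,85],
  [0,69,-40,0,0,0,85],
  [0,69,-70,0,0,0,85],
  [0,69,-90,0,0,0,85],
])

```text
t: 13.28
ee_pos: [416.1, -196.0, 52.6]
orientation: [-3.114, -0.413, 0.001]
ft_force: [-0.1, -0.6, 0.2]
width: 84.9
```

>>> move_arm([
  [0,0,-15,0,0,0,85],
  [0,0,-28,0,0,0,85],
  [0,0,-38,0,0,0,85],
  [0,0,-38,0,0,0,85],
])

```text
t: 13.62
ee_pos: [415.7, -196.7, 14.5]
orientation: [-3.113, -0.41, 0.003]
ft_force: [-0.8, 0.5, 0.4]
width: 84.8
```

>>> move_arm([
  [0,0,0,0,0,0,70],
  [0,0,0,0,0,0,56],
  [0,0,0,0,0,0,45],
  [0,0,0,0,0,0,38],
  [0,0,0,0,0,0,30],
])

```text
t: 14.03
ee_pos: [416.9, -197.9, 16.5]
orientation: [3.114, 0.409, 0.002]
ft_force: [-0.1, 0.7, 0.1]
width: 55.5
```

>>> move_arm([
  [0,0,0,0,0,0,30],
  [0,0,0,0,0,0,30],
])

```text
t: 14.2
ee_pos: [416.7, -197.8, 16.2]
orientation: [3.115, 0.409, 0.001]
ft_force: [0.4, 0.6, 1.8]
width: 42.0
```

Gripped at 42.0 mm. I'll lift it, turn it and carry it over the tray.

>>> move_arm([
  [0,0,10,0,0,0,30],
  [0,0,40,0,0,0,30],
  [0,0,80,0,0,0,30],
  [0,0,120,0,0,-0.09,30],
  [15,8,150,0,0,-0.18,30],
])

```text
t: 14.62
ee_pos: [429.7, -189.9, 168.8]
orientation: [3.139, 0.119, -0.001]
ft_force: [1.2, -0.5, -1.3]
width: 42.0
```

>>> move_arm([
  [34,19,5,0,0,-0.09,30],
  [68,38,5,0,0,-0.18,30],
  [102,58,5,0,0,-0.26,30],
  [136,78,0,0,0,-0.318,30],
  [165,95,0,0,0,-0.318,30],
])

```text
t: 15.03
ee_pos: [597.9, -93.1, 166.3]
orientation: [-3.119, 0.376, -0.0]
ft_force: [-0.4, -0.5, -0.9]
width: 42.0
```

>>> move_arm([
  [14.5,9,-10,0,0,0,30],
  [14.5,9,-30,0,0,0,30],
  [14.5,9,-40,0,0,0,30],
  [14.5,9,-40,0,0,0,30],
])

```text
t: 15.37
ee_pos: [608.5, -85.2, 123.6]
orientation: [-3.12, 0.371, 0.009]
ft_force: [-0.6, -0.4, -0.9]
width: 41.6
```

```bash
python3 - <<'E'
from h import *
i=get_image("wrist");o=get_obs();print(o["t"],o["ee_pos"],o["orientation"],o["width"],o["ft_force"])
marks(i,"wrist",["big_hole","thick_pin","soap","tray"])
E
```

```text
15.4167 [609.20101772 -85.64959686 124.87667968] [-3.11943245  0.37175779  0.00587223] 41.83446680662517 [ 0.79539041  0.37718959 -0.36165087]
wrist thick_pin 0.64 rc 136 322 xyz [622. -26.  80.]
```

>>> move_arm([
  [1,0,-8,0,0,0,30],
  [1,0,-15,0,0,0,30],
  [1,0,-18,0,0,0,30],
  [1,0,-19,0,0,0,30],
  [1,0,-19,0,0,0,30],
])

```text
t: 16.03
ee_pos: [611.6, -85.6, 106.2]
orientation: [-3.12, 0.371, 0.002]
ft_force: [-0.4, 0.0, -0.5]
width: 42.1
```

>>> move_arm([
  [0,0,-1,0,0,0,30],
  [0,0,-2,0,0,0,30],
  [0,0,-3,0,0,0,30],
  [0,0,-3.7,0,0,0,30],
  [0,0,-3.7,0,0,0,30],
])

```text
t: 16.45
ee_pos: [611.9, -85.6, 103.1]
orientation: [-3.12, 0.371, 0.0]
ft_force: [0.8, 0.2, -1.1]
width: 41.6
```

>>> move_arm([
  [0,0,-0.4,0,0,0,30],
  [0,0,-0.8,0,0,0,30],
  [0,0,-0.8,0,0,0,30],
])

```text
t: 16.7
ee_pos: [612.0, -85.7, 102.3]
orientation: [3.12, -0.371, -0.0]
ft_force: [-0.8, 0.9, -0.8]
width: 42.0
```

>>> move_arm([
  [0,0,-0.4,0,0,0,30],
  [0,0,-0.8,0,0,0,30],
  [0,0,-0.8,0,0,0,30],
])

```text
t: 16.95
ee_pos: [612.0, -85.7, 101.5]
orientation: [3.12, -0.371, -0.0]
ft_force: [-1.0, -1.0, -1.2]
width: 41.7
```

>>> move_arm([
  [0,0,-0.3,0,0,0,30],
  [0,0,-0.6,0,0,0,30],
  [0,0,-0.6,0,0,0,30],
])

```text
t: 17.2
ee_pos: [612.0, -85.7, 101.2]
orientation: [3.12, -0.371, 0.0]
ft_force: [0.3, -0.4, 2.1]
width: 42.1
```

Contact came at 101.2, the height expected. I'll release, back off straight up, then check.

>>> move_arm([
  [0,0,0,0,0,0,44],
  [0,0,0,0,0,0,52],
  [0,0,0,0,0,0,65],
  [0,0,0,0,0,0,80],
  [0,0,0,0,0,0,80],
])

```text
t: 17.62
ee_pos: [612.0, -85.7, 101.0]
orientation: [-3.12, 0.371, -0.0]
ft_force: [0.7, 0.4, -0.1]
width: 67.4
```

>>> move_arm([
  [0,0,10,0,0,0,80],
  [0,0,40,0,0,0,80],
  [0,0,80,0,0,0,80],
  [0,0,115,0,0,0,80],
  [-15,-25,135,0,0,0,80],
])

```text
t: 18.03
ee_pos: [600.5, -108.6, 241.1]
orientation: [-3.119, 0.367, -0.011]
ft_force: [0.7, -0.0, 0.2]
width: 80.1
```

>>> move_arm([
  [-5,-35,0,0,0,0,80],
  [-10,-60,0,0,0,0,80],
  [-10,-60,0,0,0,0,80],
  [-10,-60,0,0,0,0,80],
])

```text
t: 18.37
ee_pos: [586.7, -171.7, 236.8]
orientation: [-3.119, 0.375, -0.001]
ft_force: [0.2, 0.2, 0.4]
width: 80.1
```

```bash
Z=1 python3 - <<'E'
import h;from h import *
h.Z.update(tray=80,soap=85,big_hole=80,small_hole=80)
i=get_image("wrist");o=get_obs();print(o["t"],o["ee_pos"],o["ft_force"],o["width"])
marks(i,"wrist",["soap","tray","thick_pin","thin_pin","big_hole","small_hole"])
a=i["color"].astype(int)
r0,c0=map(int,mark_of(i,"soap")[0]["location"]);print(a[r0,c0],a[r0-10,c0])
m=((a[...,0]-a[...,2]>8)&(a.min(2)>150)).astype(np.uint8);m[:max(r0-60,0)]=0;m[r0+60:]=0;m[:,:c0-50]=0;m[:,c0+50:]=0
m=cv2.morphologyEx(m,cv2.MORPH_OPEN,np.ones((3,3),np.uint8));n,l,st,ce=cv2.connectedComponentsWithStats(m)
k=1+np.argmax(st[1:,4]);rr,cc=np.nonzero(l==k);p=np.array([onz(i,r,c,121,"wrist")[:2] for r,c in zip(rr,cc)],np.float32)
ctr,sz,an=cv2.minAreaRect(p);b=cv2.boxPoints((ctr,sz,an));e=max([b[1]-b[0],b[2]-b[1]],key=np.linalg.norm)
print(st[k],ctr,sz,np.degrees(np.arctan2(e[1],e[0])))
for n in("top","side"): marks(get_image(n),n,["soap","tray","lid","mug","jar","tumbler","ladle"])
save(i,"w9.png")
E
```

```text
18.4167 [ 586.85871902 -170.75517795  236.44720812] [ 0.86304241 -0.01143455 -0.33883475] 79.94409663507285
wrist soap 0.92 rc 103 321 xyz [607. -84.  85.]
wrist thick_pin 0.61 rc 46 321 xyz [622. -26.  80.]
wrist thin_pin 0.67 rc 165 321 xyz [ 593. -146.   80.]
wrist big_hole 0.73 rc 45 326 xyz [627. -26.  80.]
wrist small_hole 0.79 rc 160 322 xyz [ 595. -141.   80.]
[252 247 231] [252 248 232]
[ 302   57   45   89 3856] (610.0143432617188, -85.0545883178711) (80.07039642333984, 39.37702941894531) 76.49752
top soap 0.81 rc 158 354 xyz [598. -88.  85.]
top tray 0.9 rc 264 214 xyz [273. 322.  80.]
top tray 0.88 rc 152 354 xyz [619. -90.  80.]
top tray 0.62 rc 266 417 xyz [ 278. -275.   80.]
top lid 0.78 rc 225 318 xyz [400.  17.   0.]
top mug 0.59 rc 152 335 xyz [626. -30.  50.]
top jar 0.8 rc 160 183 xyz [593. 446.  50.]
top jar 0.17 rc 155 355 xyz [617. -93.  50.]
top tumbler 0.89 rc 228 471 xyz [ 402. -463.    0.]
top ladle 0.57 rc 214 180 xyz [426. 460.   0.]
side soap 0.67 rc 170 296 xyz [ 612. -109.   85.]
side tray 0.9 rc 183 407 xyz [ 248. -228.   80.]
side tray 0.8 rc 330 325 xyz [263. 377.  80.]
side tray 0.77 rc 174 296 xyz [602. -93.  80.]
side lid 0.72 rc 230 337 xyz [397.   6.   0.]
side lid 0.2 rc 178 292 xyz [ 652. -149.    0.]
side mug 0.76 rc 256 238 xyz [599. 270.  50.]
side jar 0.76 rc 299 201 xyz [604. 435.  50.]
side tumbler 0.88 rc 154 385 xyz [ 393. -438.    0.]
side ladle 0.6 rc 350 249 xyz [429. 477.   0.]
side ladle 0.3 rc 172 295 xyz [ 659. -181.    0.]
```

The soap's top face is centred at (610, -85) and turned -13.5°, level with the dish and midway between the pins. Nothing else has moved.

```bash
python3 -c "
from workcell import *;print(close_job())"
```

```text
the job is handed in; nothing more can be done
None
```

I lowered the steel tray over both pins, big hole on the thick pin, and let it go. I then laid the soap flat on it, lengthwise between the pins and lips, and handed the job in at about 18.6 s.

**Tray:** Before I let go, both pins showed through their holes. The tray met the posts at the height expected for flush, with only a few newtons at the wrist. Finding the pins and holes again afterwards gave positions a few mm apart, which is within the networks' usual error.

**Soap:** It touched down at the expected height. It measured about 3 mm from the midpoint of the pins, in line with the dish to within about 1°.

**Bystanders:** The lid, mug, jar, tumbler and ladle were all found at their starting places. One low-confidence mug detection in the top view fell on the dish, and the side view put the mug where it started.

**Not checked:** The picture limit stopped me from looking at the final picture, so the last checks are numbers only.

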